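# Fit the missing caption holder at the display rail

### The job

Two of the three book rests behind the display rail carry a book, but only one of these books has a caption holder standing in the rail in front of it. Take the loose caption holder and fit it in the rail, centred in front of the book that has none: foot lengthways in through the slot, press down against its spring, turn it ninety degrees so that its plate stands parallel to the rail like the other one and the foot's grooves catch both lips from below, and let go. Leave the books and the other things on the table where they are.

Things in the scene. Friction and masses are not known exactly. Their poses are not given: they have to be found in the camera images.
- holder_grip (a point): The loose caption holder, 120 g, standing upright on its foot on the table at the start; same after a half turn. The point is the centre of its caption plate, on the upright axis, 50 mm above the foot's underside. Plate: 10 mm thick (own x), 50 wide (own y), 44 high (22 below to 22 above the point). Own z is up.
- holder_foot (a point): Centre of the underside of the loose holder's steel foot, same axes. Foot: 38 mm long (own x), 16 wide (own y), 6 thick; on its top a ridge 2.5 mm high across each end (16 to 19 mm from the axis), which leaves two grooves beside the round neck (14 mm diameter).
- flange (a joint): Spring of the loose holder (m). A steel disc 38 mm in diameter and 4 mm thick on the neck, underside 10 mm above the foot's underside at 0, slides up the neck to 0.009; 2 N at first, then 1 N more per mm. It bears on top of the rail.
- rail: Fixed aluminium display rail, 52 mm wide (own x), 470 long (own y), 20 high; origin at the centre of its underside, on the table. Along the middle of its top runs a slot 22 mm wide. Inside: floor 3 mm above the table, cavity 46 mm wide; the slot's two lips are turned down, their edges 2.5 mm thick with the lower rim 14 mm above the table.
- rail_slot (a point): Centre of the slot's mouth, 20 mm above the table, axes as the rail's. A foot enters with holder x along rail y. It can turn only while pressed down with about 9 N, plate centre 53 (foot on the floor) to 55 mm above the table. With holder x along rail x and let go, the spring lifts it and the lips seat in the grooves: plate centre at 58 mm.
- fitted_center (a point): The caption holder that already stands locked in the rail in front of one of the books; same shape and size, fixed. The point is the centre of its plate, 58 mm above the table.
- book_k_center (a point): A closed book 148 x 108 x 24 mm, sloping up away from the robot at 22 degrees on a bent steel rest behind the rail. The point is its middle, about 135 mm beyond the rail's midline; own y runs along the rail, z is up. Three like rests of bare plate stand 150 mm apart, one empty. The fitted holder is abreast of its book's centre to about 12 mm.
- book_m_center (a point): A closed book 148 x 108 x 24 mm, sloping up away from the robot at 22 degrees on a bent steel rest behind the rail. The point is its middle, about 135 mm beyond the rail's midline; own y runs along the rail, z is up. Three like rests of bare plate stand 150 mm apart, one empty. The fitted holder is abreast of its book's centre to about 12 mm.
- magnifier: Magnifying glass lying on the table, lens 72 mm in diameter, handle 85 mm towards own -x; origin under the lens centre. Leave alone.
- pencil_cup: Open steel cup, 72 mm in diameter, 85 mm high; origin under its centre. Leave alone.
- book_pile: Two closed books in a pile, 140 x 200 mm and 55 mm high; origin under its centre. Leave alone.
There are look-alikes about, which are no part of the job. Leave any yellow look-alike of the part that bears holder_grip alone.

How it is judged:
By the outcome, as a careful person would: the job done as asked, in the order asked, and still so for the second after the job is handed in, with the robot touching nothing.
It also fails if it takes over 45 s, if anything falls off the work surface, if the arm or the gripper's body presses on something with over 40 N, if the wrist force passes 120 N, or if a joint passes its speed limit or range.

### The arm

A 6-joint arm with a two-finger parallel gripper is mounted at the origin on the work surface. World frame = base frame: x ahead of the robot, y to its left, z up, the work surface at z = 0. Lengths are in mm, angles in degrees, forces in N, time in s.
With the tool pointing down it reaches from about 300 to 850 mm from the base axis. Payload 4.2 kg.
Tool frame: the origin (TCP) lies midway between the tips of the shut fingers; the grasp point (between the pads) lies 19 mm behind it; z points along the fingers, y is the direction in which the jaws open and shut (so a half turn about z gives the same grasp; the last joint's range is limited). The gripper opens to 91 mm and grips with 3 to 60 N. Pads are 32 mm wide; open, the fingers measure 118 mm over their backs; the gripper's body (76 mm by 178 mm) begins 60 mm behind the grasp point.
Start: joints at [-76.203, 18.312, 89.639, -0, 72.044, -1.146], TCP at [148.268, -555.572, 213.976] pointing down, gripper open.
Joint ranges: [-177.97, 177.97], [-48.28, 115.42], [12.27, 149.76], [-77.06, 257.06], [2.81, 150.46], [-146.56, 146.56]. Speed limits (degrees/s): [147.25, 147.25, 180, 180, 180, 180].

### API

Orientations are given as [roll, pitch, yaw] about the fixed x, y, z axes, in that order (R = Rz(yaw) Ry(pitch) Rx(roll)).
In Python, from workcell import * gives the robot as it stands.
- The arm moves only by the tool arm_command, never from a script. Its argument "deltas" is text: rows parted by semicolons, each of 7 numbers parted by spaces: the shift along the tool's x, y, z in mm, then the turn, a rotation vector about the tool's x, y, z in degrees, then the finger opening in mm, from 0 to 91.2. In form: x y z wx wy wz hand; .... A call has 1 to 5 rows; each row shifts and turns the commanded pose from where the row before left it, along the tool's axes as they then stand; what a row does not reach is not made up. A row lasts 1/8 s, in which the tool goes at most 62.5 mm and 10.7 degrees, less where a joint would pass 70% of its speed; a pose out of reach is approached as far as the arm can. A call is refused whole if a number of a shift passes 62.5 or a number of a turn 10.7, either way. A call with a gripper value outside its range is refused whole. The fingers move at their own pace and stop on an object; "force" is the grip in N (left out, the last holds). Time passes only in rows, so rows that do not move let the fingers close. It gives the time, the measured TCP pose, the force and the opening at its end, in the units of the state.
- state(): the state, without advancing time (a new reading comes with each control period).
- grab_frame(name): name is "side" or "top"; returns the picture (400x640x3 uint8, red, green, blue); there is no depth.
- camera_model(name): a dict with "fx", "fy", "cx", "cy" (pixels), "rvec" (rotation vector, rad) and "tvec" (3), from world to camera coordinates, as OpenCV has them. Camera axes: x right, y down, z forward; pixel columns grow to the right and rows downward; lengths in mm; the calibration is good to about 2 mm. A picture is of the moment at which its call begins. camera_model takes no time and is no camera call.
- job_done(): hands the job in, once; it reports no verdict.
The state is a dict: "time_s": time; "qpos": joint angles; "qvel": joint speeds; "effort": joint torques, N m; "ee_pos": TCP position; "ee_rot": TCP orientation; "force": force on the tool from outside, world axes, zero at the start; "torque": the same for the moment, N m; "gripper_width": finger opening in mm.
Only numpy, scipy, OpenCV 4.12 (cv2) and the standard library are available. Lean on these libraries where they do the work, as an engineer would, in place of code of your own. Each camera call takes 0.05 s, during which the arm holds its last target. There are 200 camera calls.

## Working session

There is one attempt and no reset: what is moved stays moved. The work goes in short steps, Python scripts to look and compute and a tool call to move; the robot and the scene stay as the last step left them, time stands still between calls to the robot, and variables do not carry over. Pictures are saved under pics/ and viewed, about 8 in all and at most 12, crops included, and the job is handed in when it is done.

Besides the shell and the picture viewer there is one more tool, called as name(argument=value, ...) on one line, values as JSON. arm_command: Moves the arm, as the interface text tells. Its arguments: {"type":"object","properties":{"deltas":{"type":"string"},"force":{"type":"number"}},"required":["deltas"]}

```bash
mkdir -p pics; python3 - <<'E'
from workcell import *
import cv2
for n in("top","side"):
    f=grab_frame(n); cv2.imwrite(f"pics/{n}0.png",f[:,:,::-1]); print(n,camera_model(n))
print(state())
E
```

```text
top {'fx': 397.0702650200992, 'fy': 397.0702650200992, 'cx': 326.4119878179272, 'cy': 196.67881163254123, 'rvec': array([ 2.13623405, -2.09436989,  0.21773722]), 'tvec': array([  54.50089356,  578.72150331, 1151.98576031])}
side {'fx': 371.69871278726157, 'fy': 371.69871278726157, 'cx': 317.99712386047383, 'cy': 201.6131869178235, 'rvec': array([ 0.08538053, -2.75414825,  1.49577313]), 'tvec': array([587.16639609,  71.94818538, 982.55151109])}
{'time_s': 0.1, 'qpos': array([-7.62034139e+01,  1.83477439e+01,  8.96993896e+01, -1.59718191e-03,
        7.20428186e+01, -1.14683021e+00]), 'qvel': array([ 0.07769848, -0.09926126, -0.14488396,  0.02153536, -0.02158978,
        0.02469474]), 'effort': array([ 3.85425528e-04, -4.13331306e+01, -2.32509649e+01,  7.28368247e-02,
        4.21929848e-02, -5.56591385e-05]), 'ee_pos': array([ 148.1493354 , -555.1255924 ,  213.20687221]), 'ee_rot': array([-1.79910036e+02, -2.82056319e-04,  1.49439097e+01]), 'force': array([-0.71128357, -0.15433633, -0.68348589]), 'torque': array([ 0.02377714, -0.00853221,  0.02752325]), 'gripper_width': 91.43969179205808}
```

View pics/top0.png

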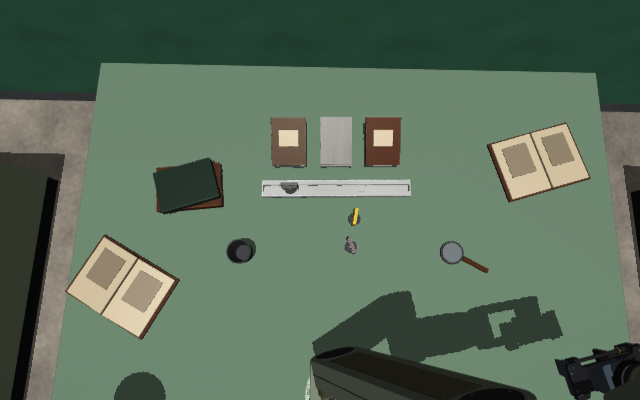

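View pics/side0.png

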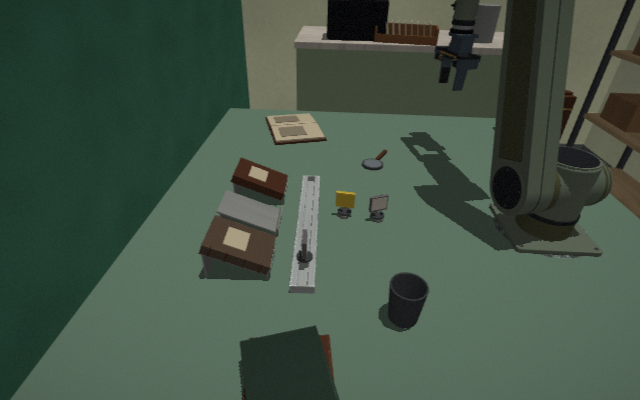

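The top view shows the rail at rows 180–197, columns 262–411. The fitted holder is at (290,187), in front of the left book (289,141). The right book (383,141) has no holder. The loose grey holder is at (351,245) and the yellow look-alike at (355,215). I'll zoom in on both views.

```bash
cat > h.py <<'E'
from workcell import *
import cv2, numpy as np
def cam(n):
    m=camera_model(n); K=np.array([[m['fx'],0,m['cx']],[0,m['fy'],m['cy']],[0,0,1.]])
    return K,cv2.Rodrigues(m['rvec'])[0],m['tvec']
def ray(n,uv):
    K,R,t=cam(n); return -R.T@t, R.T@np.linalg.inv(K)@np.array([uv[0],uv[1],1.])
def onz(n,uv,z):
    c,d=ray(n,uv); return c+d*(z-c[2])/d[2]
def proj(n,P):
    K,R,t=cam(n); p=K@(R@np.array(P,float)+t); return p[:2]/p[2]
def two(a,b):
    (c,d),(e,f)=ray("top",a),ray("side",b); d=d/np.linalg.norm(d); f=f/np.linalg.norm(f)
    s=np.linalg.lstsq(np.c_[d,-f],e-c,rcond=None)[0]; p,q=c+d*s[0],e+f*s[1]
    return (p+q)/2,np.linalg.norm(p-q)
def crop(n,x,y,w,h,k,out,f=None):
    f=grab_frame(n) if f is None else f
    cv2.imwrite(out,cv2.resize(f[y:y+h,x:x+w,::-1],None,fx=k,fy=k,interpolation=cv2.INTER_CUBIC))
E
python3 - <<'E'
from h import *
t=cv2.imread("pics/top0.png")[:,:,::-1]; s=cv2.imread("pics/side0.png")[:,:,::-1]
crop("top",255,110,160,150,4,"pics/c1.png",t); crop("side",195,150,200,150,4,"pics/c2.png",s)
E
```

```text
(no output)
```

View pics/c1.png

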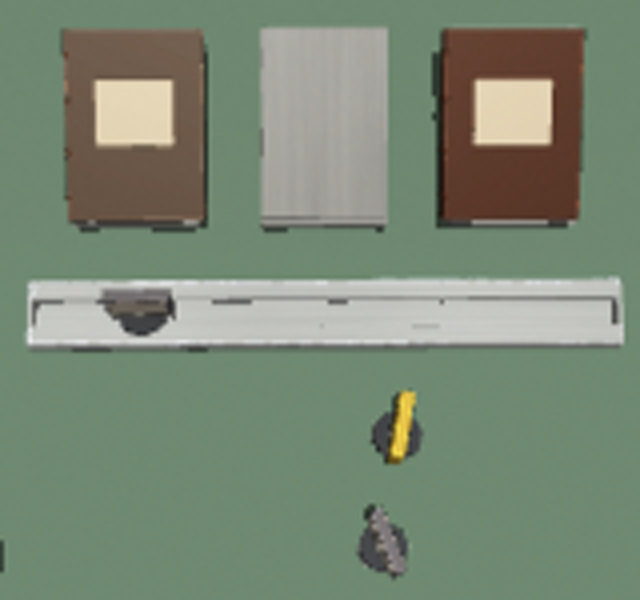

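View pics/c2.png

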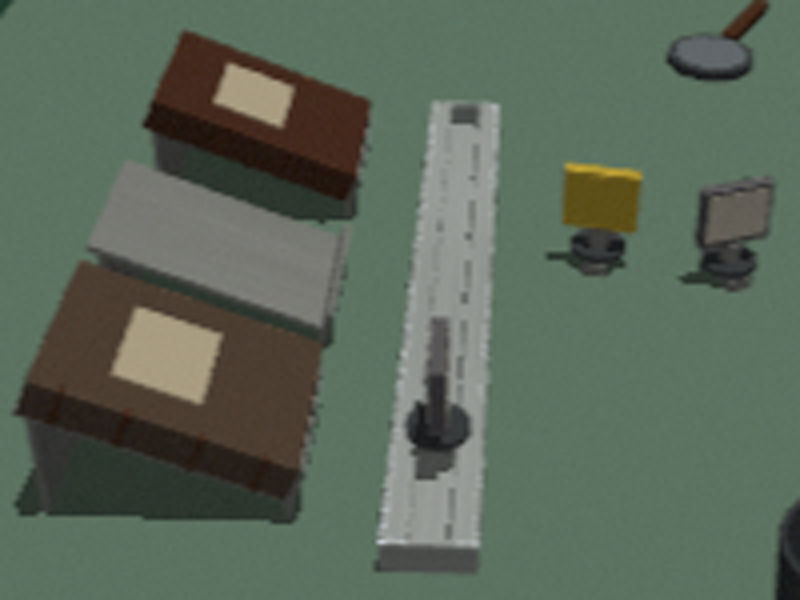

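```bash
python3 - <<'E'
from h import *
np.set_printoptions(precision=1,suppress=True)
T=lambda x,y:(255+x/4-.375,110+y/4-.375); S=lambda x,y:(195+x/4-.375,150+y/4-.375)
print("rail corners z20",*[onz("top",T(*p),20) for p in((28,283),(622,279),(27,346),(622,343))])
print("rail side z20",*[onz("side",S(*p),20) for p in((432,102),(500,103),(378,545),(480,545))])
print("plate top ends z72",onz("top",T(372,509),72),onz("top",T(401,572),72))
a,b=onz("side",S(700,188),72),onz("side",S(774,179),72);print("side plate top",a,b,(a+b)/2)
print("plate tri", two(T(386,540),S(737,183)))
print("disc side z10", onz("side",S(728,263),12), "disc top",onz("top",T(384,546),13))
print("yellow z72",onz("top",T(408,393),72),onz("top",T(397,460),72))
# label centres
for n,img in(("top","pics/top0.png"),("side","pics/side0.png")):
    f=cv2.imread(img); hsv=cv2.cvtColor(f,cv2.COLOR_BGR2HSV)
    m=cv2.inRange(f,(110,160,180),(215,255,255)); 
    k,l,st,c=cv2.connectedComponentsWithStats(m)
    print(n,[(st[i][:5],c[i]) for i in range(1,k) if st[i][4]>100])
print("fitted top z80",onz("top",T(103,291),80),onz("top",T(172,291),80), "books edge", *[onz("top",T(*p),40) for p in((66,220),(203,222),(442,220),(580,222))])
print("books upper", *[onz("top",T(*p),80) for p in((62,30),(203,30),(443,30),(585,31))])
E
```

```text
rail corners z20 [634.2 272.6  20. ] [ 647.1 -199.2   20. ] [583.2 270.7  20. ] [ 595.1 -198.    20. ]
rail side z20 [ 646.7 -200.3   20. ] [ 593.7 -203.4   20. ] [634.2 270.1  20. ] [581.9 266.4  20. ]
plate top ends z72 [454.9   0.9  72. ] [409.1 -20.7  72. ]
side plate top [455.8  -7.5  72. ] [406.4 -22.7  72. ] [431.1 -15.1  72. ]
plate tri (array([432. ,  -9.3,  75.9]), np.float64(0.2650459599026076))
disc side z10 [431.1 -10.3  12. ] disc top [432.6 -11.9  13. ]
yellow z72 [542.4 -25.3  72. ] [491.7 -17.3  72. ]
top [(array([ 532,  124,   57,   63, 1404], dtype=int32), array([560.7, 158.1])), (array([279, 130,  19,  16, 304], dtype=int32), array([288. , 137.5])), (array([374, 130,  19,  16, 303], dtype=int32), array([383. , 137.5])), (array([ 492,  134,   59,   65, 1535], dtype=int32), array([521.9, 169.1])), (array([ 262,  180,  149,   16, 1947], dtype=int32), array([340.4, 187.8])), (array([  68,  238,   68,   75, 1697], dtype=int32), array([ 99.4, 278.2])), (array([ 102,  260,   72,   77, 1865], dtype=int32), array([135.9, 300.8]))]
side []
fitted top z80 [614.4 205.6  80. ] [615.5 153.6  80. ] books edge [680.9 242.   40. ] [681.5 134.1  40. ] [687. -54.  40.] [ 687.6 -162.8   40. ]
books upper [823.2 246.6  80. ] [825.5 136.5  80. ] [829.4 -50.9  80. ] [ 830.9 -161.9   80. ]
```

```bash
python3 - <<'E'
from h import *
np.set_printoptions(precision=1,suppress=True)
T=lambda x,y:(255+x/4-.375,110+y/4-.375); S=lambda x,y:(195+x/4-.375,150+y/4-.375)
print("camtop",ray("top",(320,200))[0])
print("red label",two((383,137.5),S(254,94)),"brown label",two((288,137.5),S(167,354)))
print("red corners",two(T(585,31),S(187,33)),two(T(580,222),S(370,102)))
u=np.array([-.0265,.9996])
L=two((383,137.5),S(254,94))[0]
for y in(L[1],): 
  r=np.array([615,36.]); print("target",r+u*((L[:2]-r)@u), ((L[:2]-r)@np.array([.9996,.0265])))
L=two((288,137.5),S(167,354))[0];print("brown foot",r+u*((L[:2]-r)@u))
# predicted label centre for height 
for z in(60,70,80): print(z,onz("top",(383,137.5),z))
print("fitted tri",two(T(138,291),S(438,340)))
E
```

```text
camtop [ 333.3   66.  1244.8]
red label (array([ 765.8, -106.4,   72.6]), np.float64(0.827513191427081)) brown label (array([758.7, 188.8,  73.3]), np.float64(2.0652131858974525))
red corners (array([ 824.6, -159.5,   92.1]), np.float64(2.200127046828765)) (array([ 689.3, -163.3,   38. ]), np.float64(2.1538874108972283))
target [ 618.9 -110.3] 146.92464202462637
brown foot [611.1 184.9]
60 [ 770.9 -108.3   60. ]
70 [ 767.2 -106.8   70. ]
80 [ 763.5 -105.4   80. ]
fitted tri (array([612.3, 179. ,  84.2]), np.float64(3.165491852812162))
```

arm_command(deltas="38 -34 8 0 0 -6 91; 38 -34 8 0 0 0 91; 38 -34 8 0 0 0 91; 38 -34 8 0 0 0 91; 38 -34 8 0 0 0 91")

```text
time_s: 0.72
ee_pos: [270.0, -329.9, 173.5]
ee_rot: [-180.0, -0.0, 20.9]
force: [1.0, 0.3, -0.3]
gripper_width: 90.7
```

arm_command(deltas="38 -34 8 0 0 0 91; 38 -34 8 0 0 0 91; 38 -34 8 0 0 0 91; 38 -34 8 0 0 0 91; 38 -34 8 0 0 0 91")

```text
time_s: 1.35
ee_pos: [386.7, -103.3, 133.7]
ee_rot: [180.0, -0.0, 20.9]
force: [0.7, 0.1, 0.0]
gripper_width: 90.8
```

```bash
cat >> h.py <<'E'
def go(x,y,z,yaw):
    s=state(); p=s['ee_pos']; r=s['ee_rot']; 
    from scipy.spatial.transform import Rotation as Q
    R=Q.from_euler('xyz',r,degrees=True); T=Q.from_euler('xyz',[180,0,yaw],degrees=True)
    d=np.array([x,y,z])-p
    print("t",s['time_s'],"pos",p.round(1),"rot",r.round(2),"F",s['force'].round(1),"w",round(s['gripper_width'],1),"q6",s['qpos'][5].round(1))
    print("turn",(R.inv()*T).as_rotvec(degrees=True).round(2),"shift now-axes",R.inv().apply(d).round(1),"after turn",T.inv().apply(d).round(1))
E
python3 -c "
from h import *
go(432,-11,100,21)"
```

```text
t 1.35 pos [ 386.7 -103.3  133.7] rot [ 1.7998e+02 -1.0000e-02  2.0940e+01] F [0.7 0.1 0. ] w 90.8 q6 52.5
turn [ 0.02 -0.01 -0.06] shift now-axes [ 75.3 -70.   33.6] after turn [ 75.4 -69.9  33.7]
```

arm_command(deltas="38 -35 11 0 0 0 91; 37.4 -35 22.7 0 0 0 91; 0 0 0 0 0 0 91")

```text
time_s: 1.72
ee_pos: [431.5, -10.0, 98.7]
ee_rot: [-179.9, 0.2, 21.2]
force: [-0.8, -0.2, -0.5]
gripper_width: 90.9
```

```bash
python3 -c "
from h import *
go(432,-11,31,21)
f=grab_frame('top');g=grab_frame('side')
a=cv2.resize(f[190:290,300:400],None,fx=4,fy=4,interpolation=2);b=cv2.resize(g[150:250,330:430],None,fx=4,fy=4,interpolation=2)
cv2.imwrite('pics/h1.png',np.hstack([a,b])[:,:,::-1])"
```

```text
t 1.725 pos [431.5 -10.   98.7] rot [-1.7991e+02  1.6000e-01  2.1240e+01] F [-0.8 -0.2 -0.5] w 90.9 q6 65.9
turn [-0.09  0.16  0.24] shift now-axes [ 0.3  1.2 67.7] after turn [ 0.1  1.1 67.7]
```

View pics/h1.png

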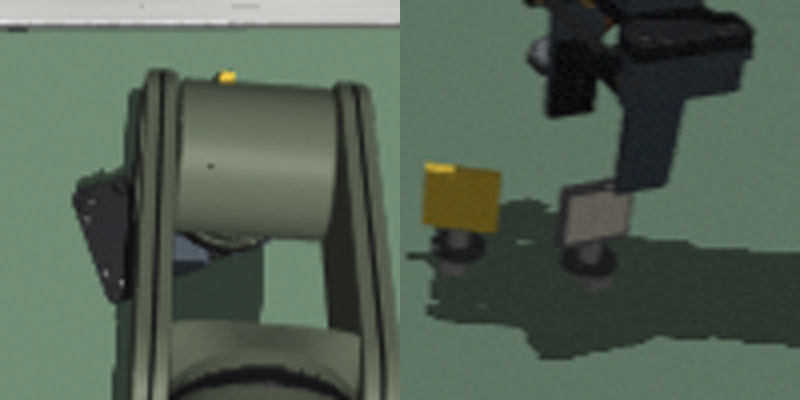

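arm_command(deltas="0 1 25 0 0 0 91; 0 0 25 0 0 0 91; 0 0 17.7 0 0 0 91; 0 0 0 0 0 0 50; 0 0 0 0 0 0 30", force=10)

```text
time_s: 2.45
ee_pos: [432.5, -14.3, 33.4]
ee_rot: [180.0, -0.1, 20.9]
force: [0.7, 0.0, -0.2]
gripper_width: 73.5
```

```bash
python3 -c "
from h import *
go(432,-11,31,21)
g=grab_frame('side')
cv2.imwrite('pics/h2.png',cv2.resize(g[150:250,330:430],None,fx=5,fy=5,interpolation=2)[:,:,::-1])"
```

```text
t 2.45 pos [432.5 -14.3  33.4] rot [ 1.7995e+02 -8.0000e-02  2.0860e+01] F [ 0.7  0.  -0.2] w 73.5 q6 65.7
turn [ 0.05 -0.08 -0.14] shift now-axes [ 0.7 -3.3  2.4] after turn [ 0.7 -3.3  2.4]
```

View pics/h2.png

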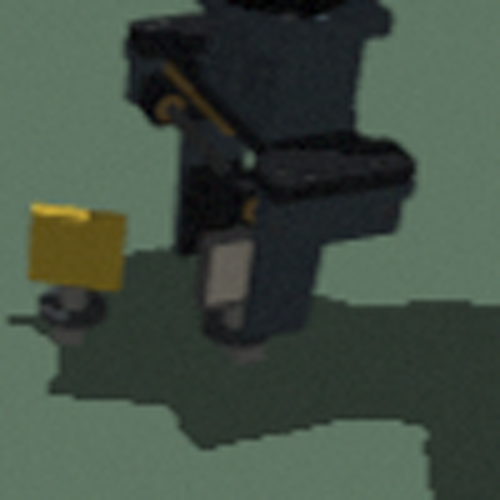

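arm_command(deltas="0 -1 0 0 0 0 20; 0 -1 0 0 0 0 10; 0 0 0 0 0 0 5; 0 0 0 0 0 0 5; 0 0 0 0 0 0 5", force=10)

```text
time_s: 3.12
ee_pos: [431.3, -11.6, 32.5]
ee_rot: [180.0, 0.0, 20.9]
force: [0.1, -0.8, 0.3]
gripper_width: 19.9
```

arm_command(deltas="0 0 0 0 0 0 0; 0 0 0 0 0 0 0; 0 0 0 0 0 0 0", force=40)

```text
time_s: 3.5
ee_pos: [431.2, -11.7, 32.5]
ee_rot: [180.0, 0.0, 20.9]
force: [-0.0, -0.7, -0.8]
gripper_width: 9.6
```

arm_command(deltas="0 0 -20 0 0 0 0; 0 0 -40 0 0 9.7 0; 0 0 -40 0 0 9.7 0; 46.2 26 0 0 0 0 0; 46.2 26 0 0 0 0 0")

```text
time_s: 4.12
ee_pos: [526.2, -61.5, 133.5]
ee_rot: [180.0, -0.1, 1.6]
force: [0.6, 0.4, -0.8]
gripper_width: 10.0
```

arm_command(deltas="46.2 26 0 0 0 0 0; 46.2 26 0 0 0 0 0; 0 0 40 0 0 0 0; 0 0 0 0 0 0 0; 0 0 0 0 0 0 0")

```text
time_s: 4.75
ee_pos: [618.7, -110.4, 93.2]
ee_rot: [180.0, -0.0, 1.6]
force: [-0.3, -0.3, -0.1]
gripper_width: 9.6
```

```bash
python3 -c "
from h import *
go(618.9,-110.7,92.6,1.5)
f=grab_frame('top');g=grab_frame('side')
a=cv2.resize(f[140:240,330:430],None,fx=4,fy=4,interpolation=2);b=cv2.resize(g[120:220,260:360],None,fx=4,fy=4,interpolation=2)
cv2.imwrite('pics/h3.png',np.hstack([a,b])[:,:,::-1])"
```

```text
t 4.75 pos [ 618.7 -110.4   93.2] rot [ 1.7999e+02 -1.0000e-02  1.5500e+00] F [-0.3 -0.3 -0.1] w 9.6 q6 77.3
turn [ 0.01 -0.01  0.05] shift now-axes [0.2 0.3 0.6] after turn [0.2 0.3 0.6]
```

View pics/h3.png

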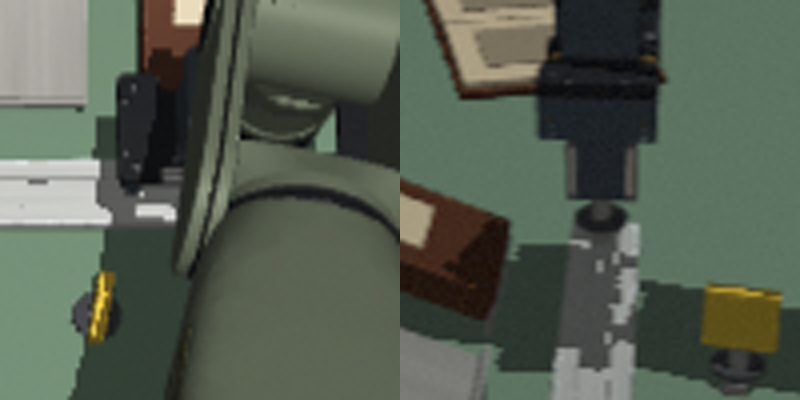

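The side view shows the holder hanging upright in the gripper over the rail, with the disc centred at about px (310.4,174). Next I'll compare its offset with the rail's midline.

```bash
python3 -c "
from h import *
np.set_printoptions(precision=1,suppress=True)
def onplane(uv,y):
    c,d=ray('side',uv); return c+d*(y-c[1])/d[1]
q=lambda x,y:(260+(x-400)/4-.375,120+y/4-.375)
for p in((567,170),(637,170),(576,217),(627,217)): print(onplane(q(*p),-110.7))
print(onplane(q(602,217),-110.7))
# rail edges side at visible near part, z=20
for p in((555,380),(634,380),(565,270),(638,270)): print('rail',onz('side',q(*p),20))
# yaw/mid check in top: rail edges
for x in(20,80): print('top rail',onz('top',(330+x/4-.375,140+162/4-.375),20),onz('top',(330+x/4-.375,140+226/4-.375),20))
"
```

```text
[ 642.3 -110.7  110.9]
[ 593.6 -110.7  113.2]
[ 636.1 -110.7   74. ]
[ 599.8 -110.7   75.7]
[ 617.6 -110.7   74.9]
rail [639.5  14.3  20. ]
rail [587.6  10.2  20. ]
rail [ 645.6 -127.1   20. ]
rail [ 591.8 -131.7   20. ]
top rail [639.7  40.9  20. ] [587.8  40.1  20. ]
top rail [640.7  -6.8  20. ] [588.8  -7.2  20. ]
```

arm_command(deltas="0 0 20 0 0 0 0; 0 0 12 0 0 0 0; 0 0 5 0 0 0 0; 0 0 5 0 0 0 0; 0 0 0 0 0 0 0", force=60)

```text
time_s: 5.48
ee_pos: [618.8, -110.6, 50.5]
ee_rot: [180.0, 0.0, 1.5]
force: [-0.6, -0.0, -0.8]
gripper_width: 10.1
```

arm_command(deltas="0 0 3 0 0 0 0; 0 0 3 0 0 0 0; 0 0 0 0 0 0 0")

```text
time_s: 5.85
ee_pos: [618.6, -110.6, 44.3]
ee_rot: [-180.0, 0.0, 1.5]
force: [-0.3, -1.2, -1.5]
gripper_width: 9.6
```

arm_command(deltas="0 0 3 0 0 0 0; 0 0 2 0 0 0 0; 0 0 0 0 0 0 0")

```text
time_s: 6.22
ee_pos: [619.1, -110.7, 40.0]
ee_rot: [180.0, -0.0, 1.5]
force: [-0.9, 0.0, 3.5]
gripper_width: 9.8
```

arm_command(deltas="0 0 2 0 0 0 0; 0 0 1 0 0 0 0; 0 0 0 0 0 0 0")

```text
time_s: 6.6
ee_pos: [619.1, -110.7, 37.2]
ee_rot: [180.0, -0.1, 1.5]
force: [-2.5, 1.1, 5.7]
gripper_width: 9.8
```

arm_command(deltas="0 0 1 0 0 0 0; 0 0 0 0 0 0 0; 0 0 0 0 0 0 0")

```text
time_s: 6.98
ee_pos: [619.1, -110.7, 36.4]
ee_rot: [180.0, -0.1, 1.5]
force: [-2.0, 1.4, 8.0]
gripper_width: 9.6
```

arm_command(deltas="0 0 0 0 0 -6 0; 0 0 0 0 0 -6 0; 0 0 0 0 0 -6 0; 0 0 0 0 0 -6 0; 0 0 0 0 0 -6 0")

```text
time_s: 7.6
ee_pos: [620.3, -111.1, 36.8]
ee_rot: [179.8, -0.2, 31.7]
force: [-0.4, -0.6, 6.0]
gripper_width: 10.1
```

```bash
python3 -c "
from h import *
s=state();print(s['torque'],s['force'],s['ee_pos'],s['ee_rot'])"
```

```text
[-0.103474   -0.16955937 -0.01214101] [-0.38796004 -0.60701446  6.03608081] [ 620.29716169 -111.09651016   36.76467425] [ 1.79839999e+02 -1.53693734e-01  3.17280614e+01]
```

arm_command(deltas="0 0 0 0 0 -6 0; 0 0 0 0 0 -6 0; 0 0 0 0 0 -6 0; 0 0 0 0 0 -6 0; 0 0 0 0 0 -6 0")

```text
time_s: 8.22
ee_pos: [620.4, -110.9, 36.8]
ee_rot: [179.8, -0.1, 61.7]
force: [0.8, -1.0, 7.0]
gripper_width: 9.9
```

arm_command(deltas="0 0 0 0 0 -6 0; 0 0 0 0 0 -6 0; 0 0 0 0 0 -6 0; 0 0 0 0 0 -6 0; 0 0 0 0 0 -6 0")

```text
time_s: 8.85
ee_pos: [620.3, -110.8, 36.7]
ee_rot: [179.8, 0.0, 91.7]
force: [0.5, 0.2, 6.8]
gripper_width: 9.8
```

```bash
python3 -c "
from h import *
go(619.1,-110.7,36.4,91.5);s=state();print(s['torque'])
g=grab_frame('side')
cv2.imwrite('pics/h4.png',cv2.resize(g[130:230,260:360],None,fx=5,fy=5,interpolation=2)[:,:,::-1])"
```

```text
t 8.85 pos [ 620.3 -110.8   36.7] rot [1.7979e+02 3.0000e-02 9.1720e+01] F [0.5 0.2 6.8] w 9.8 q6 -12.9
turn [0.21 0.03 0.22] shift now-axes [ 0.1 -1.2  0.3] after turn [ 0.1 -1.2  0.3]
[ 0.12372307 -0.17936304 -0.07968647]
```

View pics/h4.png

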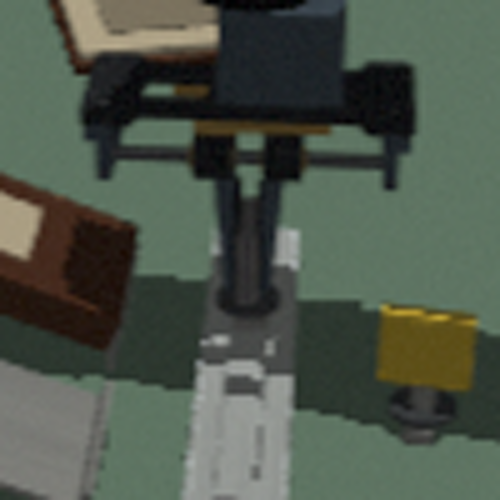

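arm_command(deltas="0 -1 0 0 0 0 0; 0 0 -1.5 0 0 0 0; 0 0 -1.5 0 0 0 0; 0 0 -1 0 0 0 0; 0 0 0 0 0 0 0")

```text
time_s: 9.52
ee_pos: [618.6, -110.9, 39.8]
ee_rot: [179.9, 0.0, 91.5]
force: [3.1, -0.4, 3.8]
gripper_width: 9.7
```

```bash
python3 -c "
from h import *
go(619.1,-110.7,40.4,91.5);s=state();print(s['torque'])"
```

```text
t 9.525 pos [ 618.6 -110.9   39.8] rot [1.7989e+02 3.0000e-02 9.1540e+01] F [ 3.1 -0.4  3.8] w 9.7 q6 -12.7
turn [0.11 0.03 0.04] shift now-axes [ 0.1  0.5 -0.6] after turn [ 0.1  0.5 -0.6]
[-0.02021701 -0.63203629  0.0119521 ]
```

arm_command(deltas="0 0.5 0 0 0 0 0; 0 0 -0.5 0 0 0 0; 0 0 -0.5 0 0 0 0; 0 0 0 0 0 0 0")

```text
time_s: 10.02
ee_pos: [618.2, -110.7, 40.4]
ee_rot: [-180.0, 0.0, 91.5]
force: [2.6, -0.8, 3.3]
gripper_width: 10.0
```

arm_command(deltas="0 0 -0.5 0 0 0 0; 0 0 -0.5 0 0 0 0; 0 0 0 0 0 0 0; 0 0 0 0 0 0 0")

```text
time_s: 10.52
ee_pos: [618.1, -110.7, 40.5]
ee_rot: [-180.0, 0.0, 91.5]
force: [4.6, -2.4, -5.9]
gripper_width: 9.5
```

arm_command(deltas="0 0 0.5 0 0 0 9; 0 0 0 0 0 0 20; 0 0 0 0 0 0 40; 0 0 0 0 0 0 40; 0 0 0 0 0 0 40", force=10)

```text
time_s: 11.15
ee_pos: [618.0, -110.6, 41.1]
ee_rot: [-180.0, -0.0, 91.5]
force: [0.3, 0.0, 0.1]
gripper_width: 39.7
```

arm_command(deltas="0 0 -15 0 0 0 40; 0 0 -30 0 0 0 40; 0 0 -40 0 0 0 40; 0 0 -50 0 0 0 40; 0 0 -30 0 0 0 40")

```text
time_s: 11.78
ee_pos: [619.2, -110.8, 210.3]
ee_rot: [179.7, 0.1, 91.5]
force: [-0.2, 1.1, -0.9]
gripper_width: 40.1
```

arm_command(deltas="-40 -42 0 0 0 0 40; -40 -42 0 0 0 0 40; -40 -42 0 0 0 0 40; -40 -42 0 0 0 0 40; -40 -42 0 0 0 0 40")

```text
time_s: 12.4
ee_pos: [412.5, -317.4, 207.4]
ee_rot: [179.9, 0.1, 91.6]
force: [0.7, -0.2, 0.8]
gripper_width: 40.0
```

arm_command(deltas="-40 -20 0 0 0 0 40; -40 -20 0 0 0 0 40; 0 0 0 0 0 0 40")

```text
time_s: 12.78
ee_pos: [374.8, -399.6, 207.1]
ee_rot: [180.0, 0.1, 91.3]
force: [-0.1, 0.4, -0.6]
gripper_width: 40.1
```

```bash
python3 -c "
from h import *
f=grab_frame('top');g=grab_frame('side');print(state()['time_s'])
a=cv2.resize(f[110:260,255:415],(400,375),interpolation=2);b=cv2.resize(g[150:300,195:355],(400,375),interpolation=2)
a=cv2.resize(f[110:210,330:430],None,fx=4,fy=4,interpolation=2);b=cv2.resize(g[140:240,250:350],None,fx=4,fy=4,interpolation=2)
cv2.imwrite('pics/h5.png',np.hstack([a,b])[:,:,::-1])
d=cv2.absdiff(f,cv2.imread('pics/top0.png')[:,:,::-1].copy()).max(2)[60:290,50:420]>40
k,l,st,c=cv2.connectedComponentsWithStats(d.astype(np.uint8));print([(st[i][4],c[i]+[50,60]) for i in range(1,k) if st[i][4]>6])"
```

```text
12.875
[(np.int32(156), array([382.81410256, 186.69871795])), (np.int32(76), array([348.09210526, 246.32894737])), (np.int32(20), array([354.5, 244.4])), (np.int32(422), array([408.34597156, 281.07819905])), (np.int32(385), array([363.21818182, 283.09090909]))]
```

View pics/h5.png

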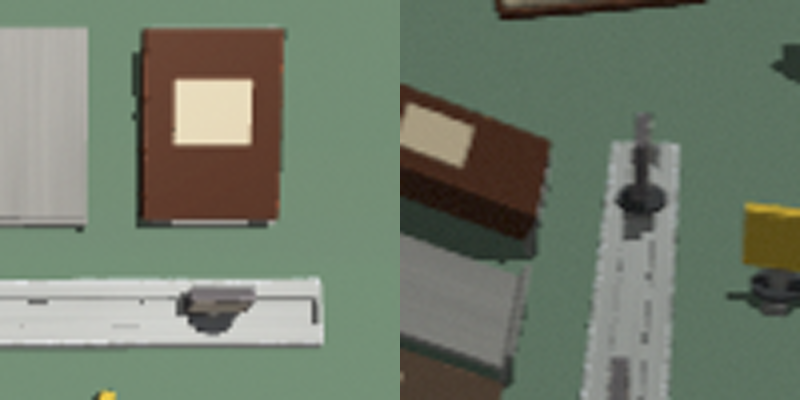

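```bash
python3 -c "
from h import *
T=lambda x,y:(330+x/4-.375,110+y/4-.375);S=lambda x,y:(250+(x-400)/4-.375,140+y/4-.375)
a,b=onz('top',T(189,289),80),onz('top',T(255,289),80);print(a,b,(a+b)/2)
print('tri',two(T(221.5,291),S(645,130)), 'disc side z22',onz('side',S(641,198),22),'top',onz('top',T(212,312),22))
print(proj('top',(618.9,-110.7,80)),proj('side',(618.9,-110.7,58)))
"
```

```text
[621.8881619  -85.53149802  80.        ] [ 622.90365043 -135.38347918   80.        ] [ 622.39590617 -110.4574886    80.        ]
tri (array([ 617.80319675, -109.47818593,   81.9916285 ]), np.float64(4.945553383378212)) disc side z22 [ 618.1086229  -114.64148877   22.        ] top [ 617.92334132 -111.14009586   22.        ]
[385.21814424 183.00208283] [309.61100864 179.04170314]
```

```bash
python3 -c "
from workcell import *
print(job_done(),state()['time_s'])"
```

```text
the job is handed in; nothing more can be done
the job is handed in; nothing more can be done
```

The loose caption holder is now locked in the rail in front of the dark-red book on the right, the one that had no holder. I handed the job in at about 13 s of robot time with the arm well clear.

**Fitting:** I gripped the plate and put the foot in lengthways through the slot. I pressed down until the wrist read about 8 N, turned it 90°, let it rise and released it. Before letting go, a further 1 mm of upward command made the vertical force go from +3.3 N to −5.9 N. That means the lips were holding the foot from below.

**Last checks:**
- **Position:** the plate centre is at y ≈ −110.5 mm, against a target of −110.7 mm abreast of the book's centre.
- **Angle and height:** the plate is parallel to the rail to within about 1°, with its top edge at about 80–82 mm, which matches a locked holder.
- **Other things:** within the part of the top view I compared, changes show only at the holder's old and new places and where the arm's shadow moved. That comparison did not include the magnifier.

**Disagreements:** the two cameras miss each other by about 5 mm on the fitted plate. The side view also puts the disc about 4 mm further along the rail than the target (y ≈ −114.6), while the top view has it at −111.1. While the holder was being raised there was a sideways force of 3–5 N on the gripper, which went away on release.

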